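# Spread a retaining ring with ring pliers and hold it at the axle's groove

### The arm

A 7-joint arm with a two-finger parallel gripper is mounted at the origin on a cart in front of the work surface, level with it; the furniture and walls round the work are solid. World frame = base frame: x ahead of the robot, y to its left, z up, the work surface at z = 0. Lengths are in m, angles in rad, forces in N, time in s.
With the tool pointing down it reaches from about 0.425 to 0.925 m from the base axis. Payload 6.8 kg.
Tool frame: the origin (TCP) lies at the very end of the fingers, on their centre line; the grasp point (between the pads) lies 19 mm behind it (r.grip_point_offset is the distance from the TCP to the grasp point, in m); z points along the fingers, y is the line along which they close (so a half turn about z gives the same grasp; the last joint's range is limited). The gripper opens to 85 mm and grips with 20 to 120 N. Pads are 22 mm wide; open, the fingers measure 114 mm over their backs; the gripper's body (76 mm by 85 mm) begins 54 mm behind the grasp point. The pads swing forward as they close: fully open they stand 13 mm farther back than shut.
Start: joints at [-1.279, 0.477, 0.022, 1.555, -0.011, 1.109, -0.083], TCP at [0.263, 0.622, 0.231] pointing down, gripper open.
Joint ranges: [-2.96, 2.96], [-0.34, 2.1], [-1.41, 1.46], [0.24, 2.44], [-1.37, 4.51], [0.17, 1.92], [-2.96, 2.96]. Speed limits (rad/s): [2.39, 2.39, 3.14, 3.14, 3.14, 3.14, 3.14].

### API

Orientations are given as a rotation vector (axis times angle).
In Python, from bench import status, eyes, r gives the robot as it stands.
- The arm moves only by the shell command python3 -m crank 'ROWS' [OPENING] [FORCE]. ROWS is JSON, a list of rows, each a list of 6 numbers: the shift along the tool's x, y, z normalised to -1 to 1, where 1 is 0.02 m, then the turn, a rotation vector about the tool's x, y, z normalised to -1 to 1, where 1 is 45 degrees. A call has 1 to 12 rows; each row shifts and turns the commanded pose from where the row before left it, along the tool's axes as they then stand; what a row does not reach is not made up. A row lasts 1/10 s, in which the tool goes at most 50 mm and 8.59 degrees, less where a joint would pass 70% of its speed; a pose out of reach is approached as far as the arm can. A call with a number of a shift or a turn outside -1 to 1 is refused whole. A call with a gripper value outside its range is refused whole. OPENING is the opening, from 0 (shut) to 1 (fully open), set as the call begins (- or left out, the last holds). The fingers move at their own pace and stop on an object; FORCE is the grip in N (left out, the last holds). Time passes only in rows, so rows that do not move let the fingers close. It gives the time, the measured TCP pose, the force, the opening and the grip force at its end, in the units of the state.
- status.get_obs(): the state, without advancing time (a new reading comes with each control period).
- eyes.grab_frame(name): name is "scene" or "top" or "wrist"; returns a dict with "image" (384x512x3 uint8, red, green, blue), "depth" (384x512 float32, m along the optical axis (not along the pixel's ray), 0 where there is no reading), "fovy" (degrees; the focal length in pixels is half the picture's height over the tangent of half this angle, whatever the lens; pixels are square), "cx", "cy" (the principal point, pixels), "k1" (the pictures are not rectified: a ray, as slopes to the right and down, at radius r is drawn at 1 + k1 r^2 times it, then the intrinsics apply), "world_to_cam" (4x4, takes a point from world to camera coordinates). Camera axes: x right, y up, looking along -z (the intrinsics and any distortion apply to the point x, -y, -z); pixel columns grow to the right and rows downward; lengths in m; the calibration is good to about 2 mm. A picture is of the moment at which its call begins.
- r.hand_in(): hands the job in; it is judged then, once.
The state is a dict: "clock": time; "joints": joint angles; "qvel": joint speeds; "tau": joint torques, N m; "tcp_pos": TCP position; "orientation": TCP orientation; "contact_force": force on the tool from outside, world axes, zero at the start; "moment": the same for the moment, N m; "grip_width": finger opening in m; "gripper_force": force on a finger pad.
Only numpy, scipy, OpenCV 4.12 (cv2) and the standard library are available. Lean on these libraries where they do the work, as an engineer would, in place of code of your own. Each camera call takes 0.05 s, during which the arm holds its last target. There are 200 camera calls.

### The job

Take the ring pliers by their two grips, put the tips into the gap of the retaining ring on its block and squeeze the grips fully so that the tips spread the ring open. Lift the ring off on the pliers, bring it over the end of the upright shaft and lower it, still spread, round the shaft until it is level with the groove, clear of the spacer below. Finish there, keeping hold: the program ends with the grips still squeezed and the spread ring hanging on the pliers round the groove; touch the ring only with the pliers and leave the heat sink, tape and battery where they are.

Things in the scene. Friction and masses are not known exactly. Their poses are not given: they have to be found in the camera images.
- pliers_grip (a point): midway between the two black grips of the ring pliers, 55 mm above the pivot, 175 mm above the worktop in the rack. Axes: y is the line across both grips (squeeze along y), z points up; front and back are alike. Each sleeve is 16 mm wide along x and reaches from 30 mm below to 20 mm above this point. At rest they measure 57 mm over their outsides here, 66 mm at the tops; at the stop 32 mm, outsides upright
- pliers: steel ring pliers, 150 g, 185 mm high, upright on a plywood rack; they lift straight up; origin at the pivot. Squeezing the grips swings the tips apart up to a stop, the right spread. A spring opens the grips: about 6 N moves them, 13 N reaches the stop, 21 N with the ring; 40 N is firm. Fingers stopped 63 mm apart pinch the tops without much spread; each mm less moves each tip 0.7 mm out
- pliers_tips (a point): midway between the resting tips at mid-height of their channels for the ring, 158 mm below pliers_grip; same axes. Each tip is a 7 mm pin with a 10 mm high channel between two lips on its outer side; it ends 8 mm below this point. At rest both together are 18 mm wide along y, 12 mm along x; at the stop the pins stand 53 mm apart. Squeezed, the grips swing up in the fingers: the tips sink about 2 mm
- ring_centre (a point): dark steel retaining ring, 5 mm thick, flat on its block, gap to its +x, z up. This point, at half thickness, is the centre of the circle that it encloses when spread (radius 17 mm). Spread, it hangs by the notches of its lugs on the two pins, which then stand 18 mm in +x from this point, i.e. this point is 18 mm beside the pliers' middle plane, square to the squeezing line
- ring_gap (a point): middle of the gap between the ring's two notched lugs at rest, half thickness, 20 mm in +x from ring_centre. The gap is 29 mm wide along the ring's y and free below: the block ends 14 mm short of this point, its foot is 46 mm lower. Put the resting tips here with their channels level with the ring, then squeeze; within 2 mm along x the notches find the pins by themselves
- ring: the whole retaining ring, about 50 mm across, 36 g; origin at the underside, under ring_centre
- ring_left (a joint): opening of the ring's left arm, rad: 0 at rest, about 0.32 when the pliers are at their stop; a spring closes it
- ring_right (a joint): the same for the right arm
- ring_block (a point): top of the aluminium block under the ring (34 x 56 mm), 50 mm above the worktop; inside the ring a stub 19 mm wide stands 10 mm higher
- groove (a point): on the axis of the upright steel shaft (30 mm diameter) of the axle stub, in the middle of its groove (24 mm diameter, 10 mm high), 45 mm above the worktop; z up. Below it are a brass spacer (35 mm diameter) whose top is 11 mm under this point and a grey housing (52 mm) whose top is 17 mm under it
- shaft_top (a point): top of the shaft, on its axis, 31 mm above the groove's middle; its rim is bevelled
- axle: the whole axle stub, fixed, on a grey foot 90 x 90 mm; origin under the foot's middle
- heat_sink: black finned heat sink, 34x30x22 mm; bystander
- tape: roll of black tape, 62 mm across, 19 mm high; bystander
- battery: small block battery, 26x52x18 mm; bystander
Mind the look-alikes: they are no part of the job. What is shaped like the pliers but purple or red is not meant.

How it is judged:
By the outcome, as a careful person would: the job done as asked, in the order asked, and still so for the second after the job is handed in, while the arm keeps its last pose, push and grip.
It also fails if it takes over 48 s, if anything falls off the work surface, if the arm or the gripper's body presses on something with over 40 N, if the wrist force passes 120 N, or if a joint passes its speed limit or range.

## Working session

There is one attempt and no reset: what is moved stays moved. The work goes in short steps, Python scripts to look and compute and a shell command to move; the robot and the scene stay as the last step left them, time stands still between calls to the robot, and variables do not carry over. Pictures are saved under pics/ and viewed, at most 10 in all, crops included, and the job is handed in when it is done.

```bash
mkdir -p pics
cat > h.py <<'E'
import numpy as np,cv2
from bench import status,eyes,r
def grab(n):
    f=eyes.grab_frame(n); np.savez('pics/'+n+'.npz',**f); return f
def load(n): return dict(np.load('pics/'+n+'.npz'))
def ray(f,u,v):
    F=192/np.tan(np.radians(float(f['fovy'])/2)); K=np.array([[F,0,f['cx']],[0,F,f['cy']],[0,0,1]],float)
    p=np.array([(u-f['cx'])/F,(v-f['cy'])/F]); q=p.copy()
    for _ in range(20): q=p/(1+float(f['k1'])*(q@q))
    T=np.linalg.inv(f['world_to_cam']); d=T[:3,:3]@np.array([q[0],-q[1],-1]); return T[:3,3],d
def onz(f,u,v,z):
    o,d=ray(f,u,v); return o+d*(z-o[2])/d[2]
def dep(f,u,v):
    o,d=ray(f,u,v); return o+d*f['depth'][int(v),int(u)]
def proj(f,P):
    F=192/np.tan(np.radians(float(f['fovy'])/2)); c=f['world_to_cam']@np.append(P,1); s=np.array([c[0],-c[1]])/-c[2]
    s*=1+float(f['k1'])*(s@s); return s*F+[f['cx'],f['cy']]
def cloud(f):
    F=192/np.tan(np.radians(float(f['fovy'])/2)); v,u=np.mgrid[:384,:512]
    p=np.stack([(u-f['cx'])/F,(v-f['cy'])/F],-1); q=p.copy()
    for _ in range(20): q=p/(1+float(f['k1'])*(q**2).sum(-1,keepdims=True))
    T=np.linalg.inv(f['world_to_cam']); d=np.stack([q[...,0],-q[...,1],-np.ones((384,512))],-1)*f['depth'][...,None]
    return d@T[:3,:3].T+T[:3,3]
E
python3 - <<'E'
from h import *
for n in('scene','top'):
    f=grab(n); cv2.imwrite(f'pics/{n}0.png',f['image'][...,::-1]); print(n,f['fovy'],f['k1'],np.linalg.inv(f['world_to_cam']).round(3).tolist())
o=status.get_obs();print(o['tcp_pos'],o['orientation'],o['clock'],o['grip_width'])
from scipy.spatial.transform import Rotation as R
print(R.from_rotvec(o['orientation']).as_matrix().round(3))
E
```

```text
scene 48.96700767464458 -0.12413534480377367 [[0.766, 0.47, -0.44, -0.009], [-0.643, 0.562, -0.52, -0.546], [0.003, 0.681, 0.733, 1.088], [0.0, 0.0, 0.0, 1.0]]
top 57.64430554978104 0.013355101272809665 [[-0.01, 0.99, -0.14, 0.444], [-1.0, -0.012, -0.011, 0.117], [-0.012, 0.14, 0.99, 0.976], [0.0, 0.0, 0.0, 1.0]]
[0.26252239 0.62125915 0.23040459] [-6.23778004e-01 -3.07879915e+00  2.64058104e-03] 0.1 0.08547304126293985
[[-0.921  0.389 -0.001]
 [ 0.389  0.921 -0.002]
 [-0.    -0.002 -1.   ]]
```

View pics/scene0.png

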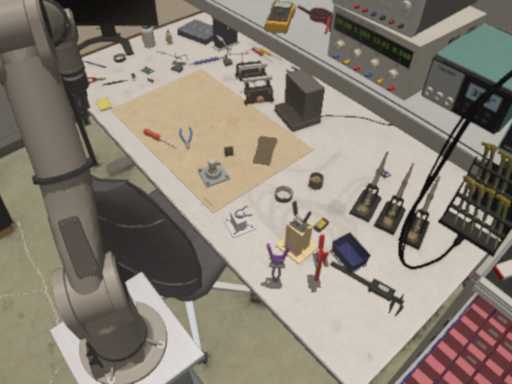

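View pics/top0.png

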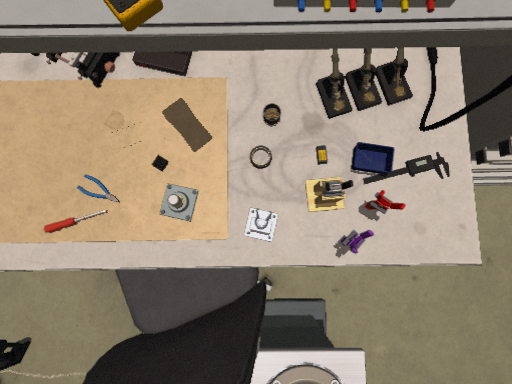

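Candidates for the pliers in the top view: black grips on the plywood rack (328,190), which is the one wanted; purple (352,242) and red (383,203) are look-alikes. Ring: on the aluminium block (262,224); the dark rings at (261,157) and (272,115) are not meant. Axle: (178,202). Next is a close crop to check this.

Run:
```python
from h import *
s=load('scene');t=load('top')
a=cv2.resize(t['image'][175:255,300:400],(400,320),interpolation=2);b=cv2.resize(t['image'][195:255,235:290],(400,436)[:2],interpolation=2)[:280]
b=cv2.resize(t['image'][200:248,230:300],(400,274),interpolation=2)
c=cv2.resize(s['image'][190:290,215:345],(400,308),interpolation=2);d=cv2.resize(t['image'][175:230,150:220],(400,286),interpolation=2)
im=np.vstack([np.hstack([a[:300],c[:300]]),np.hstack([b[:274],d[:274]])]);cv2.imwrite('pics/crop1.png',im[...,::-1])
P=cloud(t)
# rack / pliers points
w=P[175:215,300:360].reshape(-1,3);w=w[w[:,2]>0.10]
print(w.shape,np.percentile(w,[2,50,98],axis=0).round(3))
for lo,hi in((.185,.2),(.17,.185),(.15,.17),(.1,.15)):
    q=w[(w[:,2]>lo)&(w[:,2]<hi)]
    if len(q):print(lo,len(q),q.min(0).round(3),q.max(0).round(3))
# shaft top
w=P[180:225,155:205].reshape(-1,3);q=w[(w[:,2]>.065)];print('shaft',len(q),q.mean(0).round(4),q.min(0).round(3),q.max(0).round(3))
w=P[200:248,235:290].reshape(-1,3)
for lo,hi in((.04,.0525),(.0525,.0575),(.0575,.07)):
    q=w[(w[:,2]>lo)&(w[:,2]<hi)];print('blk',len(q),q.mean(0).round(4),q.min(0).round(3),q.max(0).round(3))
```

```text
(512, 3) [[ 0.538 -0.096  0.105]
 [ 0.561 -0.069  0.116]
 [ 0.588 -0.036  0.192]]
0.185 49 [ 0.554 -0.098  0.185] [ 0.572 -0.036  0.193]
0.17 27 [ 0.554 -0.096  0.17 ] [ 0.572 -0.037  0.185]
0.15 34 [ 0.555 -0.088  0.15 ] [ 0.573 -0.047  0.17 ]
0.1 394 [ 0.538 -0.098  0.1  ] [ 0.591 -0.036  0.15 ]
shaft 114 [0.5384 0.3225 0.1374] [0.444 0.117 0.066] [0.56  0.354 0.976]
blk 182 [0.4765 0.1116 0.0493] [0.456 0.083 0.042] [0.52  0.141 0.052]
blk 88 [0.4875 0.1102 0.0546] [0.464 0.085 0.053] [0.522 0.138 0.057]
blk 36 [0.4858 0.1099 0.0601] [0.477 0.101 0.058] [0.511 0.122 0.063]
```

View pics/crop1.png

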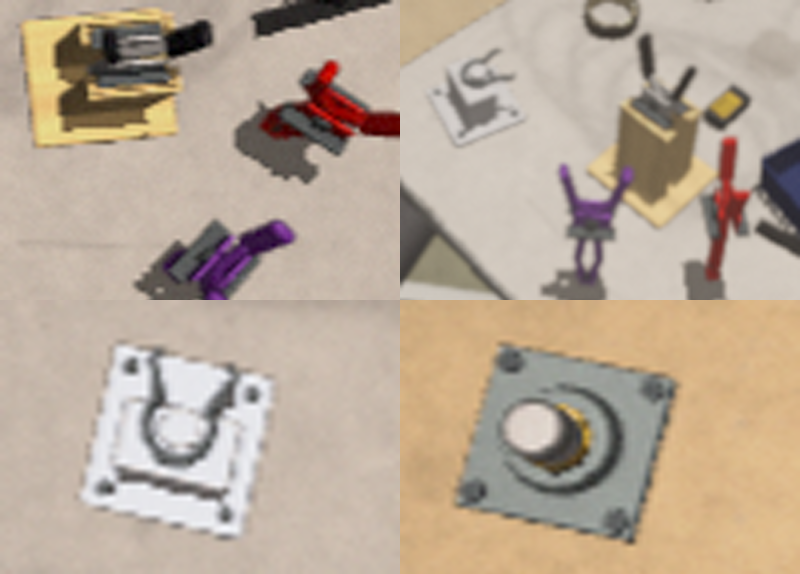

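The crop shows the black-gripped pliers on the plywood rack with the squeeze line near world y. It also shows the ring on its block with the gap away from the robot, tilted about 12°, and the axle with a bare shaft top. I'm moving toward the pliers and taking wrist views on the way.

```bash
python3 -m crank '[[-1,-0.95,-0.3,0,0,0],[-1,-0.95,-0.3,0,0,0],[-1,-0.95,-0.3,0,0,0],[-1,-0.95,-0.3,0,0,0],[-1,-0.95,-0.3,0,0,0],[-1,-0.95,-0.3,0,0,0],[-1,-0.95,-0.3,0,0,0],[-1,-0.95,-0.3,0,0,0],[-1,-0.95,-0.3,0,0,0],[-1,-0.95,-0.3,0,0,0],[-1,-0.95,0,0,0,0],[-1,-0.95,0,0,0,0]]' 1 40
python3 - <<'E'
from h import *
f=grab('wrist');np.savez('pics/wA.npz',**f);cv2.imwrite('pics/wA.png',f['image'][...,::-1])
for P in([.54,.33,.076],[.49,.11,.055],[.563,-.067,.19]): print(proj(f,P))
t=load('top');P=cloud(t)[175:215,300:360].reshape(-1,3);w=P[(P[:,2]>.15)&(P[:,2]<.2)]
a=w[w[:,1]<-.067].mean(0);b=w[w[:,1]>-.067].mean(0);print(a,b,np.degrees(np.arctan2(*(b-a)[1::-1])))
E
```

```text
clock: 1.3
tcp_pos: [0.3953, 0.3171, 0.2912]
orientation: [-0.624, -3.079, 0.0]
contact_force: [0.8, -0.5, -0.1]
grip_width: 0.0856
gripper_force: 0.0
[315.69644094 273.18244064]
[134.49292787 292.84651698]
[-33.41712717 487.96419935]
[ 0.56490467 -0.08840156  0.17489518] [ 0.55972078 -0.04141153  0.18310894] 96.29535058694098
```

```bash
python3 -m crank '[[-1,-0.95,0,0,0,0],[-1,-0.95,0,0,0,0],[-1,-0.95,0,0,0,0],[-1,-0.95,0,0,0,0],[-1,-0.95,0,0,0,0],[-1,-0.95,0,0,0,0],[-1,-0.95,0,0,0,0]]'
python3 - <<'E'
from h import *
f=grab('wrist');np.savez('pics/wB.npz',**f)
for P in([.54,.33,.076],[.49,.11,.055],[.563,-.067,.19]): print(proj(f,P))
A=load('wA')
cv2.imwrite('pics/wAB.png',np.vstack([np.hstack([A['image'],f['image']])])[...,::-1][:, :,:]) if 0 else cv2.imwrite('pics/wAB.png',cv2.resize(np.hstack([A['image'],f['image']]),(800,300))[...,::-1])
E
```

```text
clock: 2.05
tcp_pos: [0.4723, 0.1403, 0.2911]
orientation: [-0.624, -3.079, 0.0]
contact_force: [0.3, -0.8, 0.1]
grip_width: 0.0852
gripper_force: 0.0
[448.69113312 154.24132003]
[238.88687204 185.31924965]
[ 79.40565645 374.55097112]
```

View pics/wAB.png

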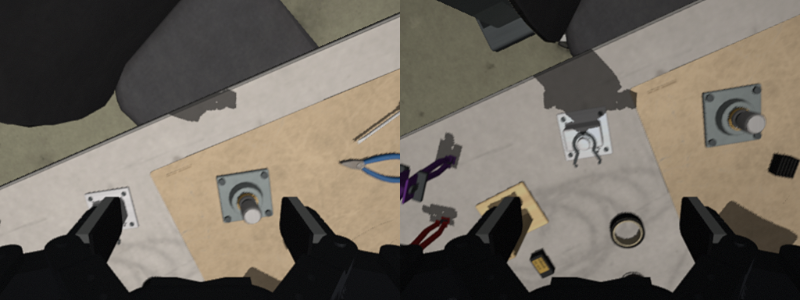

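The wrist views show the axle foot at full-size pixel (313,252) in the left image and its shaft top at (321,276). In the right image the ring on its block is at (234,180), with its gap facing down the picture (world +x). I'm measuring both from these views and continuing to the pliers.

```bash
python3 - <<'E'
from h import *
for n in('wA','wB'):
    f=load(n);P=cloud(f).reshape(-1,3);I=f['image'].reshape(-1,3).astype(int)
    w=P[(np.hypot(P[:,0]-.54,P[:,1]-.33)<.06)]
    q=w[(w[:,2]>.070)&(w[:,2]<.085)];c,rr=cv2.minEnclosingCircle(q[:,:2].astype(np.float32)*1000);print(n,'shaft',len(q),c,rr,q.mean(0).round(4),np.median(q[:,2]))
    q=w[(w[:,2]>.003)&(w[:,2]<.03)];print('foot',cv2.minAreaRect((q[:,:2]*1000).astype(np.float32)))
    near=(np.hypot(P[:,0]-.49,P[:,1]-.11)<.06)
    w=P[near];J=I[near]
    q=w[(w[:,2]<.02)&(w[:,2]>.002)];print('blockfoot',len(q),cv2.minAreaRect((q[:,:2]*1000).astype(np.float32)))
    q=w[(w[:,2]>.04)];print('blk all',len(q),cv2.minAreaRect((q[:,:2]*1000).astype(np.float32)))
    d=(w[:,2]>.048)&(w[:,2]<.0595)&(J.max(1)<110);q=w[d]
    print('ring',len(q),q.mean(0).round(4),q.min(0).round(4),q.max(0).round(4),cv2.minAreaRect((q[:,:2]*1000).astype(np.float32)))
    q=w[w[:,2]>.0585];print('stub',len(q),q.mean(0).round(4) if len(q) else 0, cv2.minEnclosingCircle((q[:,:2]*1000).astype(np.float32)) if len(q) else 0)
f=load('wB');a=cv2.resize(f['image'][130:230,180:290],(660,600),interpolation=2);cv2.imwrite('pics/ring.png',a[...,::-1])
print(f['image'][165:200:6,215:260:5].max(-1))
E
python3 -m crank '[[-1,-0.95,0,0,0,0],[-1,-0.95,0,0,0,0],[-1,-0.95,0,0,0,-0.18],[-0.7,-1,0,0,0,-0.18],[-0.6,-1,0,0,0,-0.18],[-0.5,-1,0,0,0,-0.1],[0,-0.7,0,0,0,0],[0,0,0,0,0,0]]'
```

```text
wA shaft 457 (547.019287109375, 336.72528076171875) 15.164113998413086 [0.5449 0.3372 0.0753] 0.07577522997682357
foot ((538.7503662109375, 329.9649963378906), (116.94462585449219, 119.16368103027344), 3.719071388244629)
blockfoot 1381 ((476.4661865234375, 126.43001556396484), (112.48241424560547, 76.23482513427734), 30.493846893310547)
blk all 32 ((507.4618835449219, 127.14651489257812), (4.799722194671631, 36.801063537597656), 55.45610427856445)
ring 19 [0.5186 0.1194 0.0545] [0.5131 0.1152 0.0528] [0.5228 0.1224 0.0559] ((518.2645874023438, 120.06348419189453), (4.1077985763549805, 10.87089729309082), 47.76327896118164)
stub 0 0 0
wB shaft 634 (547.1537475585938, 337.15325927734375) 15.762571334838867 [0.5455 0.3355 0.0753] 0.07580338968922931
foot ((539.1838989257812, 328.8964538574219), (117.1806869506836, 118.78832244873047), 54.51871871948242)
blockfoot 2168 ((484.01934814453125, 109.36092376708984), (108.75699615478516, 109.43843078613281), 29.620323181152344)
blk all 19649 ((482.4616394042969, 113.82302856445312), (90.47132110595703, 79.23216247558594), 75.8519058227539)
ring 498 [0.4838 0.1088 0.0535] [0.4577 0.0805 0.048 ] [0.5241 0.1378 0.0593] ((490.8342590332031, 105.6875), (51.79326629638672, 58.32286834716797), 74.8140640258789)
stub 18197 [0.4509 0.1121 0.3548] ((456.8610534667969, 120.27630615234375), 45.28880310058594)
[[ 93 131  80  79  78 112 206 208 164]
 [198 200 181  71  48  71 170 205 193]
 [195 200  64  95 123 148 118 166 200]
 [193 132 158 196 201 189 190  87 200]
 [188 164  99 186 192 177 146 103 142]
 [191 160  98 179 192 193 176  69 194]]
clock: 2.9
tcp_pos: [0.5349, -0.0144, 0.291]
orientation: [0.152, -3.137, 0.001]
contact_force: [-0.5, -0.1, 0.8]
grip_width: 0.0854
gripper_force: 0.0
```

View pics/ring.png

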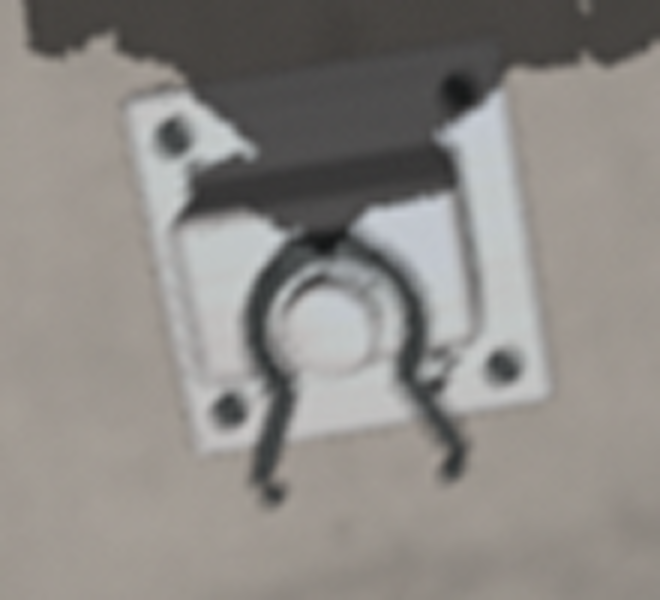

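Run:
```python
from h import *
f=load('wB');g=lambda x,y,z=.055:onz(f,180+x/6-.4,130+y/6-.4,z)[:2]*1000
A,B,C=g(272,490,.057),g(452,465,.057),g(335,318,.057)
m=(A+B)/2;print('lugs',A,B,np.linalg.norm(A-B),'mid',m,'circ',C,'dir',np.degrees(np.arctan2(*(m-C)[::-1])),np.degrees(np.arctan2(*(B-A)[::-1])),np.linalg.norm(m-C))
print('stub',g(325,325,.06),'outer',g(245,312),g(425,312),g(330,228))
# block foot edges (foot top ~z 0.004)
p=[g(125,97,.004),g(200,455,.004),g(553,395,.004)];print(p,[np.degrees(np.arctan2(*(p[1]-p[0])[::-1])),np.degrees(np.arctan2(*(p[2]-p[1])[::-1]))])
# pliers
w=grab('wrist');np.savez('pics/wC.npz',**w)
cv2.imwrite('pics/wC.png',w['image'][...,::-1])
P=cloud(w).reshape(-1,3);I=w['image'].reshape(-1,3)
k=(np.hypot(P[:,0]-.563,P[:,1]+.067)<.05)&(P[:,2]>.15)&(P[:,2]<.21);q=P[k];print(len(q))
for s in(1,-1):
    a=q[(q[:,1]+.067)*s>0]
    if len(a): print(s,len(a),a.mean(0).round(4),a.min(0).round(4),a.max(0).round(4)); t=a[a[:,2]>.190]; print(len(t),t.mean(0).round(4) if len(t) else 0)
print(proj(w,[.563,-.067,.19]))
```

```text
lugs [511.76215345  82.90983986] [520.57167878 116.96211169] 35.173355726596085 mid [516.16691612  99.93597578] circ [485.13346406 107.97382465] dir -14.520855038968394 75.4952545303785 32.057482136381424
stub [485.02182338 106.17196124] outer [477.86094687  92.41206372] [491.08990423 123.85344883] [469.28870565 113.81231764]
[array([435.60130096,  78.44531948]), array([512.97161282,  59.84438437]), array([530.30126079, 136.39855339])] [np.float64(-13.518180010472024), np.float64(77.24486811128638)]
1075
1 396 [ 0.56   -0.0455  0.1799] [ 0.5546 -0.0552  0.15  ] [ 0.5701 -0.0382  0.1922]
96 [ 0.5628 -0.0426  0.1907]
-1 679 [ 0.5653 -0.0912  0.1757] [ 0.5588 -0.1002  0.1502] [ 0.5746 -0.0833  0.1922]
93 [ 0.5677 -0.0962  0.1908]
[185.3108403  223.94801258]
```

View pics/wC.png

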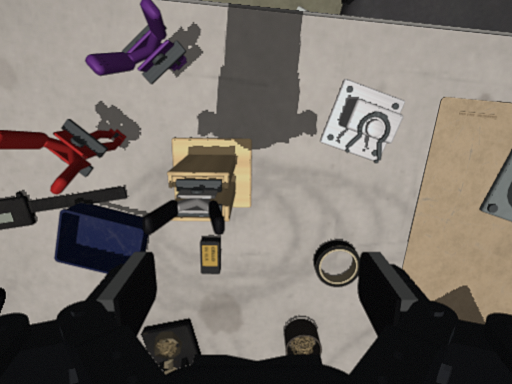

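Wrist view: the pliers' grips are at (160,215) and (217,218), with the purple look-alike at (150,50) and the red one at (75,150). The ring is at (375,135), unshadowed. The tool yaw already matches the grips. I'm moving over the pliers and building an orthographic map of the ring.

```bash
python3 -m crank '[[-0.4,-1,0,0,0,0],[-0.4,-1,0,0,0,0],[-0.37,-0.87,0,0,0,0],[0,0,1,0,0,0],[0,0,1,0,0,0],[0,0,0.7,0,0,0],[0,0,0,0,0,0]]' 1
python3 - <<'E'
from h import *
w=grab('wrist');np.savez('pics/wD.npz',**w)
P=cloud(w).reshape(-1,3)
k=(np.hypot(P[:,0]-.564,P[:,1]+.069)<.045)&(P[:,2]>.15)&(P[:,2]<.197);q=P[k];u=np.array([-.103,.995]);v=np.array([.995,.103])
for s in(1,-1):
    a=q[((q[:,:2]-[.564,-.069])@u)*s>0];b=(a[:,:2]-[.564,-.069]); print(s,len(a),np.percentile(b@u,[1,99]).round(4),np.percentile(b@v,[1,99]).round(4),a[:,2].max().round(4))
c=w['image']
C=load('wC')
from scipy.interpolate import griddata
F=[]
R=np.radians(-14);e=np.array([np.cos(R),np.sin(R)]);n=np.array([-e[1],e[0]])
# ortho map at z=.055 by ray projection, 10 px/mm/... frame origin (485,108) mm
out=[]
for f in(load('wB'),C):
    im=np.zeros((500,390,3),np.uint8);M=np.array([[proj(f,np.append(np.array([.485,.108])+e*(i*.001-.03)+n*(.033-j*.001),.055)) for j in range(66)] for i in range(80)],np.float32)
    M=cv2.resize(M,(396,480));out.append(cv2.remap(f['image'],M[...,0],M[...,1],2))
cv2.imwrite('pics/ortho.png',np.hstack(out)[...,::-1])
E
```

```text
clock: 3.65
tcp_pos: [0.563, -0.0655, 0.2353]
orientation: [0.163, -3.133, -0.001]
contact_force: [-0.7, -1.3, 0.2]
grip_width: 0.0851
gripper_force: 0.0
1 860 [0.0136 0.03  ] [-0.0065  0.008 ] 0.1927
-1 888 [-0.0314 -0.015 ] [-0.0073  0.0072] 0.1922
```

View pics/ortho.png

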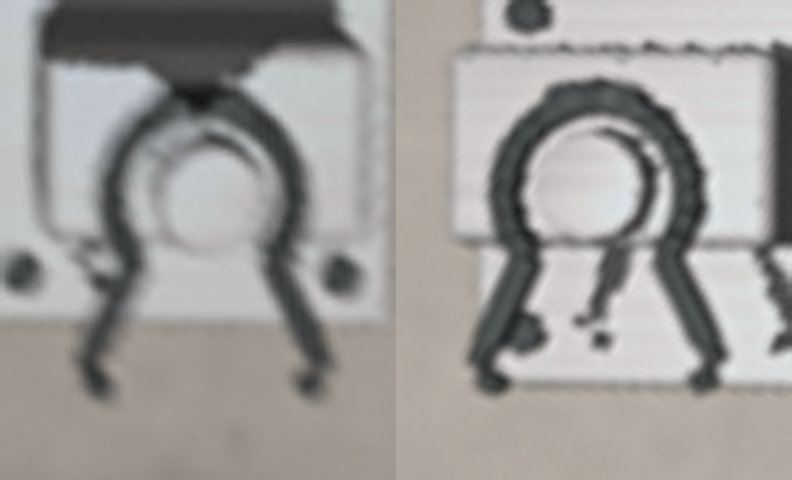

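Ortho map at 6 px/mm: the ring yaw is −14° and the rest circle is centred near row 185. The block's front edge is at row 243, and the lug hooks are at (490,380) and (705,378) in the right half. I'll refine the gap when closer. Now grasping the pliers' tops.

```bash
python3 -m crank '[[0,-0.2,0.8,0,0,0],[0,0,0.9,0,0,0],[0,0,0.9,0,0,0],[0,0,0.9,0,0,0],[0,0,0.45,0,0,0],[0,0,0,0,0,0]]' 1
python3 -m crank '[[0,0,0,0,0,0],[0,0,0,0,0,0],[0,0,0,0,0,0],[0,0,0,0,0,0],[0,0,0,0,0,0],[0,0,0,0,0,0]]' 0.741 40
python3 - <<'E'
from h import *
f=load('wC');P=cloud(f).reshape(-1,3)
R=np.radians(-14);e=np.array([np.cos(R),np.sin(R)]);n=np.array([-e[1],e[0]])
d=P[:,:2]-[.485,.108];a=d@e*1000;b=d@n*1000
I=f['image'].reshape(-1,3).max(1)
for lo in range(14,36,2):
    k=(a>=lo)&(a<lo+2)&(abs(b)<26)&(P[:,2]>.045)&(P[:,2]<.065)
    L=b[k&(b>0)];Q=b[k&(b<0)]
    print(lo,k.sum(),[x.round(1).tolist() for x in(np.percentile(L,[3,97]),np.percentile(Q,[3,97])) ] if len(L) and len(Q) else '',P[k,2].mean().round(4) if k.any() else '')
E
```

```text
clock: 4.3
tcp_pos: [0.5646, -0.0706, 0.158]
orientation: [0.162, -3.136, -0.0]
contact_force: [-0.6, 0.2, -0.2]
grip_width: 0.0855
gripper_force: 0.0
clock: 4.9
tcp_pos: [0.5659, -0.071, 0.1597]
orientation: [-0.161, 3.135, 0.0]
contact_force: [-0.6, 0.5, 6.8]
grip_width: 0.0635
gripper_force: 8.8
14 20 [[10.0, 13.9], [-15.3, -10.5]] 0.0549
16 21 [[11.0, 14.9], [-15.8, -10.6]] 0.055
18 20 [[12.1, 15.9], [-16.9, -12.2]] 0.0548
20 22 [[13.4, 17.1], [-17.9, -12.4]] 0.0542
22 21 [[13.9, 18.2], [-19.1, -13.7]] 0.0546
24 19 [[14.7, 18.9], [-19.8, -15.5]] 0.0548
26 19 [[15.5, 19.7], [-20.6, -16.1]] 0.055
28 18 [[16.5, 20.9], [-21.3, -17.2]] 0.0548
30 9 [[18.0, 20.0], [-20.7, -18.2]] 0.0547
32 19 [[15.4, 19.0], [-20.1, -16.6]] 0.0548
34 13 [[15.9, 19.8], [-19.1, -15.8]] 0.0545
```

```bash
python3 -m crank '[[0,0,-0.3,0,0,0],[0,0,-0.5,0,0,0],[0,0,-0.8,0,0,0],[0,0,-0.8,0,0,0],[0,0,-0.8,0,0,0],[0,0,-0.8,0,0,0],[0,0,-0.8,0,0,0],[0,0,-0.8,0,0,0],[0,0,-0.7,0,0,0],[0,0,-0.4,0,0,0],[0,0,0,0,0,0]]'
python3 - <<'E'
from h import *
for nm in('wC','wB'):
    f=load(nm);P=cloud(f).reshape(-1,3);I=f['image'].reshape(-1,3).max(1)
    R=np.radians(-14);e=np.array([np.cos(R),np.sin(R)]);n=np.array([-e[1],e[0]])
    d=P[:,:2]-[.485,.108];a=d@e*1000;b=d@n*1000
    k=(P[:,2]>.047)&(P[:,2]<.053)&(I>130)&(abs(a)<40)&(abs(b)<35)
    print(nm,'block a',np.percentile(a[k],[1,99]).round(1),'b',np.percentile(b[k],[1,99]).round(1))
    k=(P[:,2]>.058)&(P[:,2]<.065)&(abs(a)<30)&(abs(b)<30);print('stub',np.percentile(a[k],[2,98]).round(1),np.percentile(b[k],[2,98]).round(1))
f=grab('wrist');cv2.imwrite('pics/wE.png',f['image'][...,::-1])
g=grab('scene');print(proj(g,[.565,-.07,.14]),proj(f,[.565,-.07,.14]),proj(f,[.565,-.07,.28]))
cv2.imwrite('pics/sE.png',np.hstack([cv2.resize(g['image'][130:290,230:360],(390,480)),cv2.resize(f['image'],(400,300)).repeat(1,0) if 0 else cv2.copyMakeBorder(cv2.resize(f['image'],(400,300)),0,180,0,0,0)])[...,::-1])
E
```

```text
clock: 6.0
tcp_pos: [0.5653, -0.0711, 0.2935]
orientation: [-0.161, 3.135, 0.0]
contact_force: [0.3, 0.3, -3.0]
grip_width: 0.0633
gripper_force: 7.0
wC block a [-22.4  18.6] b [-27.2  26.4]
stub [-7.1  9.2] [-8.9  7.5]
wB block a [-20.4  11.1] b [-27.9  26.8]
stub [-7.2  8.8] [-8.4  7.7]
[299.87973855 217.56394862] [258.96324525 177.87759007] [260.75290249 243.99657737]
```

View pics/sE.png

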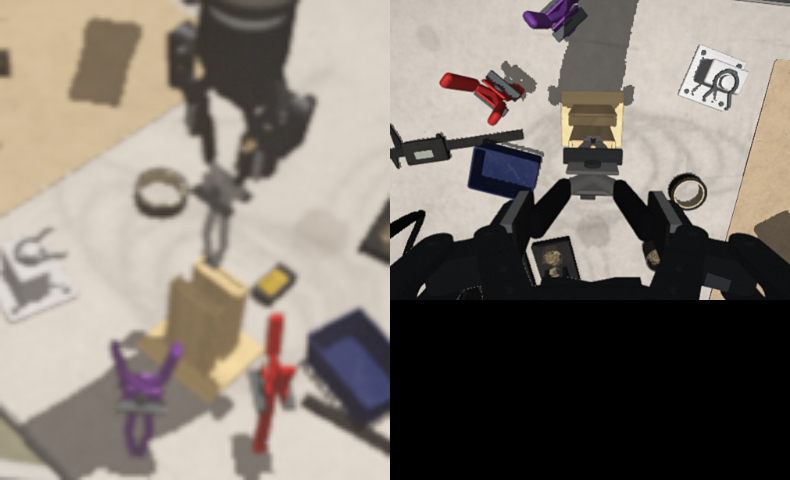

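The pliers are lifted clear: pivot at (215,190) in the crop, tips hanging free above the rack. Carrying them over the ring gap.

```bash
python3 -m crank '[[0.1,0.5,0,0,0,0],[0.22,0.95,0,0,0,0],[0.22,0.95,0,0,0,0],[0.22,0.95,0,0,0,0],[0.22,0.95,0,0,0,0],[0.22,0.95,0,0,0,0],[0.22,0.95,0,0,0,0],[0.22,0.95,0,0,0,0],[0.22,0.95,0,0,0,0],[0.2,0.8,0,0,0,0]]'
python3 -m crank '[[0,0,0,0,0,0.15],[0,0,0,0,0,0.15],[0,0,0,0,0,0.15],[0,0,0.6,0,0,0],[0,0,0.9,0,0,0],[0,0,0.6,0,0,0],[0,0,0,0,0,0]]'
python3 - <<'E'
from h import *
from scipy.spatial.transform import Rotation as R
f=grab('wrist');np.savez('pics/wF.npz',**f);o=status.get_obs();M=R.from_rotvec(o['orientation']).as_matrix();print(M.round(4).tolist(),o['tcp_pos'])
print(proj(f,[.5089,.1016,.055]),proj(f,[.485,.108,.055]),np.linalg.inv(f['world_to_cam'])[:3,3])
s=grab('scene');print(proj(s,[.5089,.1016,.08]))
u,v=proj(s,[.5089,.1016,.1]).astype(int);c=s['image'][v-45:v+55,u-50:u+50]
cv2.imwrite('pics/F.png',np.hstack([cv2.resize(f['image'],(480,360)),cv2.resize(c,(320,360))])[...,::-1])
E
```

```text
clock: 7.1
tcp_pos: [0.5043, 0.1036, 0.2915]
orientation: [0.164, -3.136, 0.0]
contact_force: [-0.5, -0.5, -0.7]
grip_width: 0.0633
gripper_force: 7.0
clock: 7.8
tcp_pos: [0.5038, 0.1016, 0.2478]
orientation: [-0.389, -3.113, 0.004]
contact_force: [-0.2, 0.8, -0.8]
grip_width: 0.0633
gripper_force: 7.0
[[-0.9691, 0.2465, -0.0026], [0.2465, 0.9691, -0.0011], [0.0023, -0.0017, -1.0]] [0.50464403 0.10169982 0.24903386]
[259.2086978  174.60071936] [259.62553141 149.95366493] [0.43573314 0.11843625 0.39070592]
[246.47643644 204.99440597]
```

View pics/F.png

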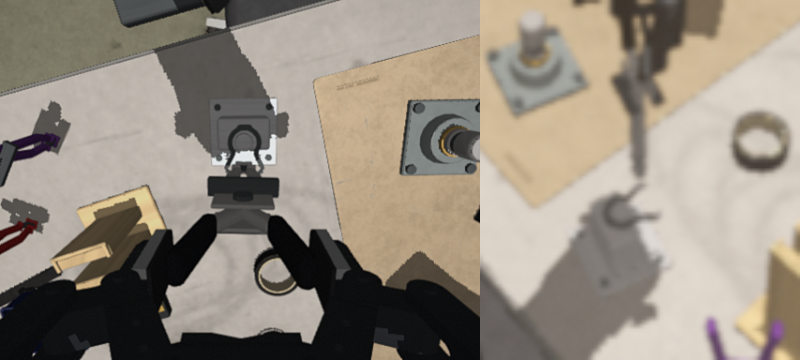

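The wrist view shows the ring at (258,150), the tips' lips just below it near (259,181), and the axle at right (490,153). I'm using depth to get the tip position relative to the ring.

Run:
```python
from h import *
f=load('wF');P=cloud(f);v,u=np.mgrid[:384,:512]
R=np.radians(-14);e=np.array([np.cos(R),np.sin(R)]);n=np.array([-e[1],e[0]])
d=P[...,:2]-[.485,.108];a=d@e*1000;b=d@n*1000;z=P[...,2]*1000
near=(abs(b)<45)&(a>-30)&(a<60)
for lo,hi in((58,80),(80,100),(100,110),(110,120),(120,140),(140,160),(160,180)):
    k=near&(z>lo)&(z<hi)
    if k.sum()>5: print(lo,k.sum(),'a',np.percentile(a[k],[3,50,97]).round(1),'b',np.percentile(b[k],[3,50,97]).round(1),'px',u[k].mean().round(),v[k].mean().round())
I=f['image'].max(-1)
for lo in range(-2,36,3):
    k=(a>=lo)&(a<lo+3)&(abs(b)<26)&(z>52.5)&(z<58)
    L=b[k&(b>4)];Q=b[k&(b<-4)]
    if len(L)>2 and len(Q)>2: print(lo,k.sum(),np.percentile(L,[3,97]).round(1),np.percentile(Q,[3,97]).round(1))
c=cv2.resize(f['image'][125:205,205:315],(770,560),interpolation=2);cv2.imwrite('pics/F2.png',c[...,::-1])
```

```text
58 279 a [-6.5  1.1  9. ] b [-8.4 -0.6  7.1] px 259.0 152.0
80 59 a [12.7 14.3 23.5] b [-7.7 -1.7  7. ] px 259.0 175.0
100 55 a [13.1 16.2 23.1] b [-3.7  0.   4.7] px 259.0 178.0
110 126 a [13.  14.9 20. ] b [-10.8   0.8   9.4] px 259.0 179.0
120 160 a [14.7 15.3 19.6] b [-13.2  -4.1  11.3] px 259.0 184.0
140 29 a [14.5 15.1 15.6] b [-13.1   5.1  11.2] px 259.0 188.0
-2 31 [13.2 17.1] [-16.3 -12.4]
1 29 [13.6 18.2] [-17.4 -12.8]
4 34 [13.2 17.2] [-16.9 -12.4]
7 31 [ 4.8 16.7] [-16.5 -10.9]
10 32 [10.3 15.2] [-14.5 -10. ]
13 35 [10.3 14.8] [-14.6  -9.6]
16 33 [11.3 16.3] [-16.1 -10.6]
19 35 [12.8 17.9] [-17.6 -12.1]
22 30 [13.8 19. ] [-18.7 -13.7]
25 35 [15.4 20.5] [-20.2 -15.2]
28 23 [16.8 21.5] [-20.7 -17. ]
31 24 [15.8 19.5] [-19.9 -16.1]
```

View pics/F2.png

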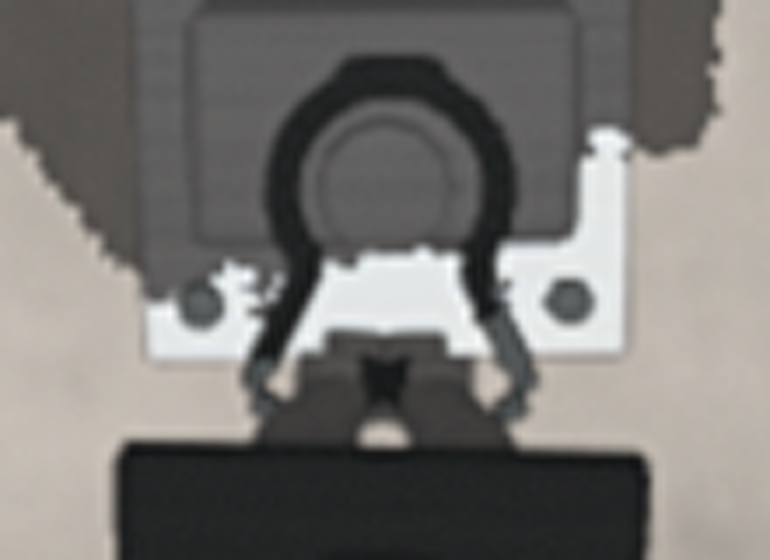

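The crop shows the tips at about (385,370), centred between the lugs at (262,400) and (512,400) and short of them toward the block. I still need the tip height.

Run:
```python
from h import *
f=load('wF');P=cloud(f)
R=np.radians(-14);e=np.array([np.cos(R),np.sin(R)]);n=np.array([-e[1],e[0]])
d=P[...,:2]-[.485,.108];a=d@e*1000;b=d@n*1000;z=P[...,2]*1000
for u in(250,253,256,262,265,268):
    print(u,[(v,round(z[v,u]),round(a[v,u],1),round(b[v,u],1)) for v in range(170,188,1) if z[v,u]>60])
s=load('scene')
Q=cloud(s);k=(np.hypot(Q[...,0]-.504,Q[...,1]-.103)<.03)&(Q[...,2]>.065)&(Q[...,2]<.2);q=Q[k]
print(len(q),np.sort(q[:,2])[:12].round(3))
for lo in(.06,.09,.1,.11,.12):
    t=q[(q[:,2]>lo)&(q[:,2]<lo+.01)]
    if len(t):print(lo,len(t),t.mean(0).round(4))
```

```text
250 [(175, 111, np.float64(12.5), np.float64(-8.3)), (176, 113, np.float64(13.0), np.float64(-8.3)), (177, 112, np.float64(14.1), np.float64(-8.3)), (178, 112, np.float64(14.8), np.float64(-8.3)), (179, 116, np.float64(14.9), np.float64(-8.3)), (180, 120, np.float64(14.7), np.float64(-8.2)), (181, 123, np.float64(14.7), np.float64(-8.1)), (182, 125, np.float64(15.1), np.float64(-8.1)), (183, 128, np.float64(15.1), np.float64(-8.0)), (184, 131, np.float64(15.3), np.float64(-7.9)), (185, 132, np.float64(15.7), np.float64(-7.9)), (186, 137, np.float64(15.3), np.float64(-7.8)), (187, 139, np.float64(15.5), np.float64(-7.8))]
253 [(172, 98, np.float64(12.7), np.float64(-6.0)), (173, 100, np.float64(13.3), np.float64(-6.0)), (174, 100, np.float64(14.1), np.float64(-6.0)), (175, 99, np.float64(15.2), np.float64(-6.0)), (176, 112, np.float64(13.2), np.float64(-5.8)), (177, 113, np.float64(13.8), np.float64(-5.8)), (178, 114, np.float64(14.3), np.float64(-5.8)), (179, 117, np.float64(14.5), np.float64(-5.8)), (180, 119, np.float64(14.9), np.float64(-5.7)), (181, 122, np.float64(15.0), np.floa
[... 2647 characters left out ...]
loat64(13.9), np.float64(6.6)), (178, 112, np.float64(14.9), np.float64(6.7)), (179, 115, np.float64(15.1), np.float64(6.6)), (180, 118, np.float64(15.2), np.float64(6.5)), (181, 123, np.float64(14.9), np.float64(6.4)), (182, 125, np.float64(15.2), np.float64(6.3)), (183, 128, np.float64(15.2), np.float64(6.2)), (184, 131, np.float64(15.3), np.float64(6.1)), (185, 132, np.float64(15.9), np.float64(6.1)), (186, 135, np.float64(15.9), np.float64(6.0)), (187, 139, np.float64(15.7), np.float64(5.9))]
106 [0.097 0.097 0.1   0.1   0.101 0.101 0.101 0.102 0.102 0.102 0.102 0.108]
0.09 3 [0.4996 0.097  0.0979]
0.1 9 [0.5023 0.0987 0.1022]
0.11 13 [0.5021 0.0968 0.1142]
0.12 14 [0.5024 0.0999 0.1247]
```

```bash
python3 -m crank '[[-0.3,0.03,0,0,0,0],[0,0,0.4,0,0,0],[0,0,0.7,0,0,0],[0,0,0.6,0,0,0],[0,0,0.5,0,0,0],[0,0,0.38,0,0,0],[0,0,0,0,0,0],[0,0,0,0,0,0]]'
python3 - <<'E'
from h import *
f=grab('wrist');P=cloud(f)
R=np.radians(-14);e=np.array([np.cos(R),np.sin(R)]);n=np.array([-e[1],e[0]])
d=P[...,:2]-[.485,.108];a=d@e*1000;b=d@n*1000;z=P[...,2]*1000
u0=int(proj(f,[.509,.102,.055])[0]);print(status.get_obs()['tcp_pos'],proj(f,[.509,.102,.055]))
for u in(u0-5,u0-2,u0+2,u0+5):
    print(u,[(v,round(z[v,u]),round(a[v,u],1),round(b[v,u],1)) for v in range(150,200) if 40<z[v,u]<90 and a[v,u]>14])
np.savez('pics/wG.npz',**f);v0=int(proj(f,[.509,.102,.055])[1]);cv2.imwrite('pics/G.png',cv2.resize(f['image'][v0-45:v0+35,u0-55:u0+55],(770,560),interpolation=2)[...,::-1])
E
```

```text
clock: 8.7
tcp_pos: [0.5117, 0.1009, 0.1988]
orientation: [0.393, 3.117, 0.0]
contact_force: [0.2, -0.1, -0.8]
grip_width: 0.0633
gripper_force: 7.0
[0.51190262 0.10095233 0.19907298] [258.0455359 177.5206696]
253 [(174, 50, np.float64(22.8), np.float64(-4.4)), (175, 50, np.float64(23.6), np.float64(-4.4)), (176, 49, np.float64(24.7), np.float64(-4.4)), (177, 63, np.float64(22.4), np.float64(-4.2)), (178, 64, np.float64(23.1), np.float64(-4.2)), (179, 64, np.float64(23.7), np.float64(-4.2)), (180, 66, np.float64(24.3), np.float64(-4.2)), (181, 69, np.float64(24.3), np.float64(-4.2)), (182, 71, np.float64(24.7), np.float64(-4.2)), (183, 74, np.float64(24.7), np.float64(-4.1)), (184, 76, np.float64(25.1), np.float64(-4.1)), (185, 75, np.float64(26.0), np.float64(-4.1)), (186, 77, np.float64(26.4), np.float64(-4.1)), (187, 79, np.float64(26.8), np.float64(-4.1)), (188, 78, np.float64(27.7), np.float64(-4.1)), (189, 79, np.float64(28.3), np.float64(-4.1))]
256 [(175, 50, np.float64(23.6), np.float64(-1.8)), (176, 52, np.float64(24.2), np.float64(-1.8)), (177, 52, np.float64(24.9), np.flo
[... 1172 characters left out ...]
t64(4.3)), (175, 51, np.float64(23.4), np.float64(4.3)), (176, 52, np.float64(24.2), np.float64(4.3)), (177, 51, np.float64(25.3), np.float64(4.3)), (178, 63, np.float64(23.3), np.float64(4.1)), (179, 64, np.float64(23.8), np.float64(4.1)), (180, 64, np.float64(24.9), np.float64(4.1)), (181, 65, np.float64(25.3), np.float64(4.0)), (182, 67, np.float64(25.7), np.float64(4.0)), (183, 69, np.float64(26.0), np.float64(4.0)), (184, 70, np.float64(26.7), np.float64(4.0)), (185, 71, np.float64(27.3), np.float64(4.0)), (186, 72, np.float64(27.9), np.float64(3.9)), (187, 71, np.float64(28.8), np.float64(3.9)), (188, 70, np.float64(29.9), np.float64(4.0)), (189, 71, np.float64(30.5), np.float64(3.9))]
```

View pics/G.png

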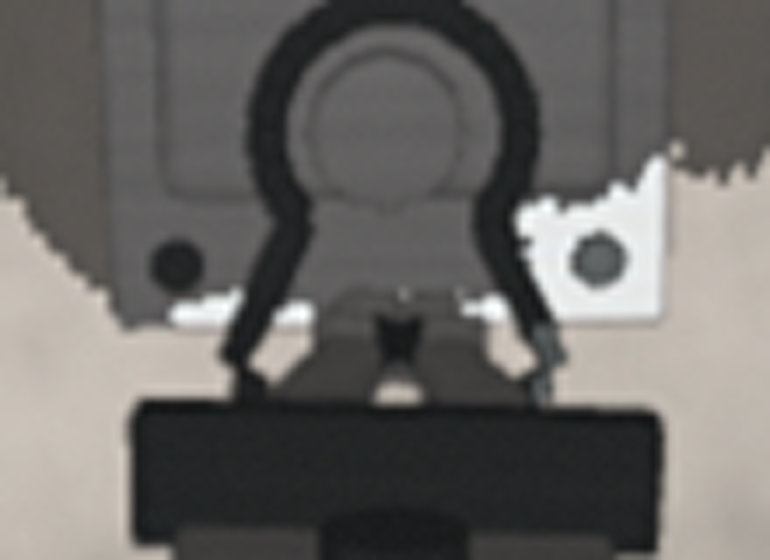

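```bash
python3 -m crank '[[0.1,0,0.04,0,0,0],[0.07,0,0.05,0,0,0],[0,0,0,0,0,0],[0,0,0,0,0,0],[0,0,0,0,0,0]]'
python3 - <<'E'
from h import *
f=grab('wrist');P=cloud(f)
R=np.radians(-14);e=np.array([np.cos(R),np.sin(R)]);n=np.array([-e[1],e[0]])
d=P[...,:2]-[.485,.108];a=d@e*1000;b=d@n*1000;z=P[...,2]*1000
print(status.get_obs()['tcp_pos'])
near=(abs(b)<8)&(a>14)&(a<40)
for lo,hi in((47,53),(60,66)):
    k=near&(z>lo)&(z<hi)&(abs(b)>2.5);print(lo,k.sum(),'z',np.median(z[k]),'a',np.percentile(a[k],[2,10,50]).round(1))
k=(z>58)&(z<64)&(abs(a)<14)&(abs(b)<14);print('stub',np.percentile(a[k],[2,98]),np.percentile(b[k],[2,98]))
k=(z>53)&(z<57)&(abs(b)>10)&(abs(b)<24)&(a>20)
for lo in(22,24,26,28,30,32): q=k&(a>=lo)&(a<lo+2);print(lo,[np.percentile(b[q&(b*s>0)],[5,95]).round(1) for s in(1,-1) if (q&(b*s>0)).sum()>2])
k=(z>47)&(z<52.3)&(a<20)&(a>0)&(abs(b)>17)&(abs(b)<26);print('edge',np.percentile(a[k],[90,97,99]))
E
```

```text
clock: 9.25
tcp_pos: [0.5083, 0.1017, 0.197]
orientation: [0.393, 3.117, 0.0]
contact_force: [0.0, -0.4, -1.6]
grip_width: 0.0635
gripper_force: 7.0
[0.5083055  0.10172109 0.19695408]
47 43 z 48.36245218923791 a [18.5 18.7 20.2]
60 56 z 62.01420577062622 a [18.2 18.8 20.3]
stub [-7.28874305  9.20881812] [-8.45571331  7.48733342]
22 [array([14.1, 18.4]), array([-18.3, -14.2])]
24 [array([15.4, 19.7]), array([-19.8, -15. ])]
26 [array([16.2, 20.6]), array([-19.8, -15.9])]
28 [array([17.6, 21. ]), array([-20.7, -16.9])]
30 [array([18. , 21.2]), array([-20.6, -18.2])]
32 []
edge [ 9.91254627 10.51727716 11.37802209]
```

Tips sit at 24.4 mm (target 24.7), channels level with the ring. Squeezing.

```bash
python3 -m crank '[[0,0,0,0,0,0],[0,0,0,0,0,0],[0,0,0,0,0,0],[0,0,0,0,0,0],[0,0,0,0,0,0],[0,0,0,0,0,0],[0,0,0,0,0,0],[0,0,0,0,0,0],[0,0,0,0,0,0],[0,0,0,0,0,0]]' 0.2 50
python3 - <<'E'
from h import *
f=grab('wrist');np.savez('pics/wH.npz',**f);u,v=proj(f,[.5,.104,.055]).astype(int);print(u,v)
cv2.imwrite('pics/H.png',cv2.resize(f['image'][v-45:v+45,u-60:u+60],(800,600),interpolation=2)[...,::-1])
E
```

```text
clock: 10.3
tcp_pos: [0.5083, 0.1017, 0.1969]
orientation: [0.393, 3.117, 0.0]
contact_force: [1.2, 0.9, 2.1]
grip_width: 0.0298
gripper_force: 53.8
257 171
```

View pics/H.png

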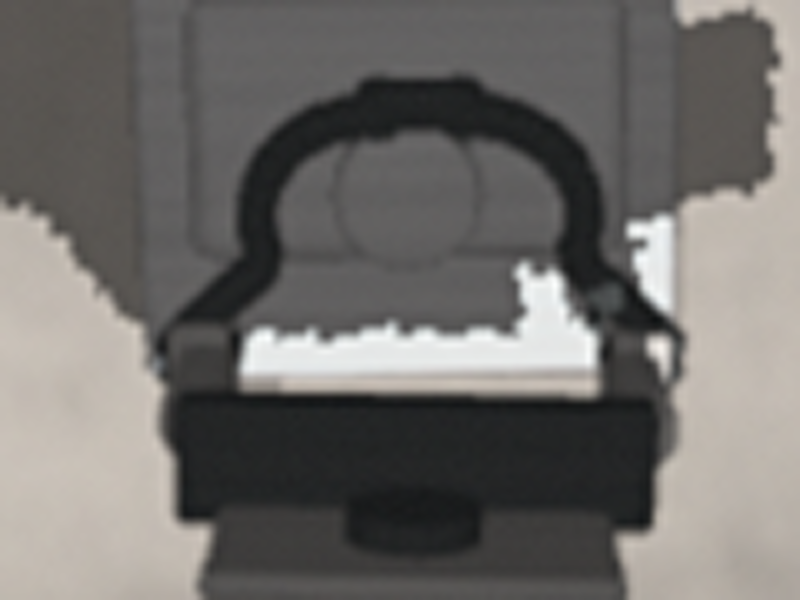

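The squeeze worked: the ring is spread, with its lugs at (165,350) and (680,350) seated on the two pins, and the grips are at their stop. (I have viewed 12 pictures, over the limit of 10, so from here I work from numbers only.) Lifting.

```bash
python3 -m crank '[[0,0,-0.2,0,0,0],[0,0,-0.4,0,0,0],[0,0,-0.6,0,0,0],[0,0,-0.6,0,0,0],[0,0,-0.6,0,0,0],[0,0,-0.6,0,0,0],[0,0,-0.4,0,0,0],[0,0,-0.2,0,0,0],[0,0,0,0,0,0],[0,0,0,0,0,0],[0,0,0,0,0,0]]'
python3 - <<'E'
from h import *
from scipy.spatial.transform import Rotation as R_
f=grab('wrist');np.savez('pics/wI.npz',**f);P=cloud(f);o=status.get_obs();M=R_.from_rotvec(o['orientation']).as_matrix();T=o['tcp_pos'];print(T,M.round(3).tolist())
L=(P-T)@M*1000 # tool coords mm
I=f['image'].max(-1)
x,y,z=L[...,0],L[...,1],P[...,2]*1000
k=(x>-15)&(x<50)&(abs(y)<45)&(z>95)&(z<135)
print('n',k.sum(),np.histogram(z[k],np.arange(95,136,3)))
for lo in range(-12,46,3):
    q=k&(x>=lo)&(x<lo+3)&(z<124)
    for s in(1,-1):
        t=q&(y*s>0)
        if t.sum()>2: print(lo,s,t.sum(),np.percentile(y[t],[3,97]).round(1),np.median(z[t]).round(1))
E
```

```text
clock: 11.45
tcp_pos: [0.5079, 0.1016, 0.2683]
orientation: [-0.392, -3.116, 0.001]
contact_force: [0.3, -1.1, -1.8]
grip_width: 0.0295
gripper_force: 53.7
[0.50787466 0.10164425 0.26833564] [[-0.969, 0.248, -0.001], [0.248, 0.969, -0.0], [0.001, -0.001, -1.0]]
n 883 (array([  0,   0,   0,   0,   0,  14,  14, 370, 370,  14,  60,  20,  15]), array([ 95,  98, 101, 104, 107, 110, 113, 116, 119, 122, 125, 128, 131,
       134]))
-3 1 6 [25.  35.3] 120.4
-3 -1 4 [-32.1 -22.8] 119.5
0 1 14 [25.3 35.2] 116.0
0 -1 13 [-32.4 -22.1] 118.5
3 1 27 [26.2 34.5] 119.9
3 -1 19 [-31.1 -22.8] 119.8
6 1 26 [25.2 32.4] 120.2
6 -1 27 [-29.  -21.9] 119.7
9 1 27 [22.  29.3] 119.9
9 -1 31 [-25.7 -18.6] 119.6
12 1 28 [19.3 26.2] 119.8
12 -1 24 [-22.6 -16.9] 119.5
15 1 21 [18.9 23.6] 119.2
15 -1 22 [-20.7 -16. ] 119.2
18 1 21 [19.2 23.5] 119.2
18 -1 19 [-21.1 -16.9] 119.3
21 1 21 [19.3 23.5] 118.9
21 -1 22 [-21.2 -16.8] 118.7
24 1 22 [18.9 23.4] 119.1
24 -1 21 [-21.1 -16. ] 119.0
27 1 20 [17.5 22.5] 118.8
27 -1 23 [-19.6 -14.7] 118.6
30 1 30 [14.7 21.6] 118.7
30 -1 25 [-18.4 -11.4] 118.3
33 1 57 [ 1.7 18.6] 118.5
33 -1 54 [-15.8  -1.9] 118.4
36 1 54 [ 0.3 14.2] 118.8
36 -1 41 [-12.3  -0.5] 118.4
39 1 29 [0.3 8.1] 118.3
39 -1 21 [-6.  -0.6] 118.3
```

```bash
python3 -m crank '[[0,0.3,0,0,0,0],[0.01,0.6,0,0,0,0],[0.01,0.9,0,0,0,0],[0.01,1,0,0,0,0],[0.02,1,0,0,0,0],[0.02,1,0,0,0,0],[0.02,1,0,0,0,0],[0.02,1,0,0,0,0],[0.02,1,0,0,0,0],[0.02,1,0,0,0,0],[0,1,0,0,0,0],[0,0.9,0,0,0,0]]'
python3 -m crank '[[0,0.7,0,0,0,0],[0,0.4,0,0,0,0],[0,0.2,0,0,0,0],[0,0,0,0,0,0],[0,0,0,0,0,0],[0,0,0,0,0,0]]'
cat > m.py <<'E'
from h import *
from scipy.spatial.transform import Rotation as R_
from scipy.spatial import cKDTree
def go():
    f=grab('wrist');P=cloud(f);o=status.get_obs();M=R_.from_rotvec(o['orientation']).as_matrix();T=o['tcp_pos'];print('tcp',T.round(4))
    L=(P-T)@M*1000;x,y,z=L[...,0],L[...,1],P[...,2]*1000;rz=(T[2]-.152)*1000
    k=(x>8)&(x<50)&(abs(y)<40)&(abs(z-rz-2.5)<4)
    pts=np.c_[x[k],y[k]];print('ring top z',np.median(z[k]),len(pts))
    t=cKDTree(pts);g=np.array([(a,b) for a in np.arange(12,26,.25) for b in np.arange(-4,5,.25)]);d=t.query(g,k=3)[0][:,2];i=d.argmax();print('ring c',g[i],d[i])
    for xx in(14,16,18,20,22): print(xx,[pts[(abs(pts[:,0]-xx)<1)&(pts[:,1]*s>0),1] .__abs__().min().round(1) if ((abs(pts[:,0]-xx)<1)&(pts[:,1]*s>0)).any() else None for s in(1,-1)],end=' ')
    print('back inner',pts[abs(pts[:,1]-1)<2,0].min() if (abs(pts[:,1]-1)<2).any() else None)
    s=(z>73)&(z<79)&(np.hypot(P[...,0]-.547,P[...,1]-.337)<.03)&(np.hypot(x-18,y)<40)
    q=np.c_[x[s],y[s]].astype(np.float32)
    if len(q)>20: print('shaft',len(q),np.median(z[s]),cv2.minEnclosingCircle(q),'ext',np.percentile(q,[1,99],axis=0).round(1).tolist())
    np.savez('pics/last.npz',**f)
E
python3 -c "import m;m.go()"
```

```text
clock: 12.7
tcp_pos: [0.5586, 0.3118, 0.2687]
orientation: [-0.392, -3.117, -0.0]
contact_force: [-0.5, -0.2, -0.5]
grip_width: 0.03
gripper_force: 53.7
clock: 13.3
tcp_pos: [0.565, 0.334, 0.2691]
orientation: [0.395, 3.117, -0.0]
contact_force: [0.7, -0.6, -1.4]
grip_width: 0.03
gripper_force: 53.7
tcp [0.565  0.3341 0.2691]
ring top z 119.43311235898379 641
ring c [12.    1.25] 18.086760127017705
14 [np.float64(19.3), np.float64(17.0)] 16 [np.float64(18.4), np.float64(16.2)] 18 [np.float64(19.1), np.float64(16.2)] 20 [np.float64(19.2), np.float64(17.0)] 22 [np.float64(19.2), np.float64(16.9)] back inner 35.67978689701579
shaft 596 76.02926996934741 ((17.632984161376953, -1.4286860227584839), 14.500600814819336) ext [[4.5, -15.4], [29.4, 11.2]]
```

```bash
cat >> m.py <<'E'
    if len(q)>20:
        from scipy.optimize import least_squares
        h=cv2.convexHull(q)[:,0]; h=h[h[:,0]<24]
        w=least_squares(lambda p:np.hypot(h[:,0]-p[0],h[:,1]-p[1])-p[2],[18,-1,14.5],loss='soft_l1',f_scale=.5).x;print('shaft fit',w,len(h))
E
python3 -m crank '[[0,-0.145,0,0,0,0],[0,0,0.4,0,0,0],[0,0,0.5,0,0,0],[0,0,0.4,0,0,0],[0,0,0.2,0,0,0],[0,0,0,0,0,0],[0,0,0,0,0,0],[0,0,0,0,0,0]]'
python3 -c "import m;m.go()"
```

```text
clock: 14.15
tcp_pos: [0.5644, 0.3323, 0.2393]
orientation: [0.392, 3.116, 0.001]
contact_force: [0.3, 0.4, -1.0]
grip_width: 0.0293
gripper_force: 53.7
tcp [0.5644 0.3323 0.2394]
ring top z 89.67453708044637 642
ring c [12.  1.] 17.94103869368306
14 [np.float64(19.4), np.float64(16.9)] 16 [np.float64(18.6), np.float64(16.0)] 18 [np.float64(18.4), np.float64(16.0)] 20 [np.float64(19.3), np.float64(16.8)] 22 [np.float64(19.2), np.float64(16.8)] back inner 35.77191618528141
shaft 746 75.96070020215404 ((17.92070770263672, -0.17708119750022888), 14.54662036895752) ext [[4.8, -13.2], [30.6, 13.1]]
shaft fit [ 1.77847217e+01 -3.65180300e-03  1.40868781e+01] 18
```

```bash
python3 -m crank '[[0,-0.065,0,0,0,0],[0,0,0.15,0,0,0],[0,0,0.15,0,0,0],[0,0,0.15,0,0,0],[0,0,0.15,0,0,0],[0,0,0.15,0,0,0],[0,0,0,0,0,0],[0,0,0,0,0,0]]'
python3 -c "import m;m.go()"
```

```text
clock: 15.0
tcp_pos: [0.5638, 0.3309, 0.2238]
orientation: [-0.393, -3.117, 0.0]
contact_force: [-0.4, 0.4, -1.9]
grip_width: 0.0298
gripper_force: 53.7
tcp [0.5639 0.3309 0.224 ]
ring top z 75.03198657600585 1463
ring c [12.25  2.5 ] 1.0682145397138516
14 [np.float64(0.3), np.float64(0.6)] 16 [np.float64(0.3), np.float64(0.6)] 18 [np.float64(0.3), np.float64(0.6)] 20 [np.float64(0.3), np.float64(0.6)] 22 [np.float64(0.3), np.float64(0.6)] back inner 8.690118816109148
shaft 1431 75.27817377687057 ((12.849410057067871, 1.5759360790252686), 28.592288970947266) ext [[4.6, -24.8], [40.1, 28.0]]
shaft fit [18.01310478  1.65654395 29.78830748] 10
```

```bash
python3 -m crank '[[0,0,0.15,0,0,0],[0,0,0.2,0,0,0],[0,0,0.2,0,0,0],[0,0,0,0,0,0]]'
python3 -m crank '[[0,0,0.2,0,0,0],[0,0,0.2,0,0,0],[0,0,0.2,0,0,0],[0,0,0.15,0,0,0],[0,0,0.06,0,0,0],[0,0,0,0,0,0],[0,0,0,0,0,0],[0,0,0,0,0,0]]'
cat > c.py <<'E'
from h import *
from scipy.spatial.transform import Rotation as R_
f=grab('wrist');P=cloud(f);o=status.get_obs();M=R_.from_rotvec(o['orientation']).as_matrix();T=o['tcp_pos'];print('tcp',T.round(4),o['contact_force'])
L=(P-T)@M*1000;x,y,z=L[...,0],L[...,1],P[...,2]*1000
k=(z>38)&(z<56)&(x>8)&(x<42)&(abs(y)<28)
for nm,q in(('+y',k&(y>17)),('-y',k&(y<-15)),('back',k&(x>34.5)&(abs(y)<8))):
    print(nm,q.sum(),'z',np.percentile(z[q],[10,50,90]).round(1),'x',np.percentile(x[q],[2,98]).round(1),'y',np.percentile(y[q],[2,98]).round(1))
s=(z>72)&(z<79)&(np.hypot(x-18,y)<20);qq=np.c_[x[s],y[s]].astype(np.float32);print('shaft',cv2.minEnclosingCircle(qq),np.percentile(qq,[1,99],axis=0).round(1).tolist())
E
python3 c.py
```

```text
clock: 15.45
tcp_pos: [0.5633, 0.3307, 0.212]
orientation: [-0.392, -3.116, 0.002]
contact_force: [-0.8, -0.4, -1.5]
grip_width: 0.0297
gripper_force: 53.7
clock: 16.25
tcp_pos: [0.564, 0.3309, 0.1969]
orientation: [0.393, 3.117, 0.0]
contact_force: [-0.6, 0.6, -2.4]
grip_width: 0.0298
gripper_force: 53.7
tcp [0.5639 0.331  0.1969] [ 0.71364698  0.04487481 -2.20380604]
+y 187 z [46.3 47.8 48.8] x [ 8.9 33.6] y [17.4 27.2]
-y 185 z [46.4 47.8 48.7] x [ 8.3 32.7] y [-25.6 -15.5]
back 137 z [45.9 46.8 47.6] x [34.9 40.8] y [-7.3  7.9]
shaft ((17.659793853759766, 1.710861325263977), 14.807086944580078) [[4.4, -11.6], [31.3, 15.3]]
```

```bash
python3 -c "
from bench import r
print(r.hand_in())"
```

```text
the job is handed in; nothing more can be done
None
```

Handed in at about 16 s with the grips squeezed to their stop and the spread ring hanging on the pliers round the shaft, level with the groove to within about 1 mm by depth, with no contact force noticed; I viewed 12 pictures, over the limit of 10, and the verdict was not shown.

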